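Seat the master dies in their nests at the camera inspection bench

TASK

Get the bench ready for measuring: set each of the four steel master pieces (slim round die, flanged die, square die and oblong guide block) into the nest whose recess matches its outline, standing upright and flat on the recess floor. Set every piece down gently without dropping it, and leave the tape roll and the pliers where they lie.

Things in the scene. Friction and masses are not known exactly. Their poses are not given: they have to be found in the camera images.
- round_die_center (a point): Slim plain round die of dark steel: an upright cylinder, diameter 34 mm, 50 mm tall, a small black bore mark on top; about 0.36 kg. Origin at its centre, 25 mm above its underside; z is up when it stands upright, as it does at the start. Seated in its nest its underside is 4 mm and its top 54 mm above the table; grip it in its upper half so that the fingertips stay above the nest's 8 mm rim.
- flanged_die_center (a point): Flanged round die of dark steel: a foot flange of diameter 60 mm and 14 mm thick, and above it a neck of diameter 36 mm; 50 mm tall in all, about 0.58 kg. Grip it by the neck. Origin at its centre, 25 mm above its underside; z is up when it stands upright, as it does at the start. Seated in its nest its underside is 4 mm and its top 54 mm above the table; grip it in its upper half so that the fingertips stay above the nest's 8 mm rim.
- square_die_center (a point): Square die of dark steel, 44 x 44 mm and 50 mm tall, sides along its x and y axes; about 0.65 kg. Origin at its centre, 25 mm above its underside; z is up when it stands upright, as it does at the start. Seated in its nest its underside is 4 mm and its top 54 mm above the table; grip it in its upper half so that the fingertips stay above the nest's 8 mm rim.
- guide_block_center (a point): Oblong guide block of dark steel, 76 mm along its x axis, 30 mm along its y axis, 50 mm tall, three black hole marks in a row on top; about 0.6 kg. Grip it across its 30 mm width. Origin at its centre, 25 mm above its underside; z is up when it stands upright, as it does at the start. Seated in its nest its underside is 4 mm and its top 54 mm above the table; grip it in its upper half so that the fingertips stay above the nest's 8 mm rim.
- round_nest_floor (a point): Low fixed black plastic plate, 66 x 66 mm in outline and 8 mm tall, with a small round (diameter 46 mm) recess 4 mm deep, its floor lined with tan cork. This point is the centre of the recess floor, 4 mm above the table; z is up. Nest of the slim round die. Fixed to the table.
- flange_nest_floor (a point): Low fixed black plastic plate, 92 x 92 mm in outline and 8 mm tall, with a large round (diameter 72 mm) recess 4 mm deep, its floor lined with tan cork. This point is the centre of the recess floor, 4 mm above the table; z is up. Nest of the flanged die. Fixed to the table.
- square_nest_floor (a point): Low fixed black plastic plate, 76 x 76 mm in outline and 8 mm tall, with a square (56 x 56 mm, sides along its x and y axes) recess 4 mm deep, its floor lined with tan cork. This point is the centre of the recess floor, 4 mm above the table; z is up. Nest of the square die, which fits at any quarter turn. Fixed to the table.
- slot_nest_floor (a point): Low fixed black plastic plate, 108 x 62 mm in outline and 8 mm tall, with an oblong (88 mm along its x axis, 42 mm along its y axis) recess 4 mm deep, its floor lined with tan cork. This point is the centre of the recess floor, 4 mm above the table; z is up. Nest of the guide block, which fits either way round. Fixed to the table.
- tape_roll_center (a point): Bystander: loose yellow roll of tape lying flat at the left side of the work, outer diameter 68 mm, 24 mm tall; origin at its centre, 12 mm above the table. Leave alone.
- pliers: Bystander: loose pliers with red handles lying flat at the right side of the work, about 135 mm long along x (handles to -x), 60 mm wide, 14 mm tall; origin at the pivot, on the table. Leave alone.

How it is judged:
By the outcome, as a careful person would: the job done as asked, in the order asked, and still so for the second after the job is handed in, with the robot touching nothing.
It also fails if it takes over 109 s, if anything falls off the work surface, if the arm or the gripper's body presses on something with over 40 N, if the wrist force passes 120 N, or if a joint passes its speed limit or range.

ROBOT

A 7-joint arm with a two-finger parallel gripper is mounted at the origin on the work surface. World frame = base frame: x ahead of the robot, y to its left, z up, the work surface at z = 0. Lengths are in mm, angles in rad, forces in N, time in s.
With the tool pointing down it reaches from about 400 to 875 mm from the base axis. Payload 6.5 kg.
Tool frame: the origin (TCP) lies midway between the tips of the shut fingers; the grasp point (between the pads) lies r.grip_point_offset behind it (r.grip_point_offset is the distance from the TCP to the grasp point, in mm); z points along the fingers, y is the line along which they close (so a half turn about z gives the same grasp; the last joint's range is limited). The gripper opens to 85 mm and grips with 20 to 120 N. Pads are 22 mm wide; open, the fingers measure 114 mm over their backs; the gripper's body (76 mm by 85 mm) begins 54 mm behind the grasp point. The pads swing forward as they close: fully open they stand 13 mm farther back than shut.
Start: joints at [1.107, 0.536, -0.004, 1.538, 0.003, 1.067, -0.071], TCP at [251.799, -599.239, 231.29] pointing down, gripper open.
Joint ranges: [-2.7, 2.7], [-0.37, 2.16], [-1.27, 1.26], [0.24, 2.4], [-1.31, 4.45], [0.19, 1.91], [-2.76, 2.76]. Speed limits (rad/s): [2.39, 2.39, 3.14, 3.14, 3.14, 3.14, 3.14].

INTERFACE

Orientations are given as a unit quaternion [x, y, z, w].
In Python, from station import monitor, cams, hand_in, r gives the robot as it stands.
- The arm moves only by the tool step_arm, never from a script. Its arguments are lists of equal length, an entry for each row: "dp": the shift along the world's x, y, z in cm, a list of three; "rot": the turn, a rotation vector about the world's x, y, z in rad, a list of three; "hand": the opening, from -1 (shut) to 1 (fully open). In form: {"dp": [[dx, dy, dz], ...], "rot": [[ax, ay, az], ...], "hand": [hand, ...]}. A call has exactly 10 rows; each row shifts and turns the commanded pose from where the row before left it; what a row does not reach is not made up. A row lasts 1/8 s, in which the tool goes at most 62.5 mm and 10.7 degrees, less where a joint would pass 70% of its speed; a pose out of reach is approached as far as the arm can. A call with a gripper value outside its range is refused whole. The fingers move at their own pace and stop on an object; "force" is the grip in N (left out, the last holds). Time passes only in rows, so rows that do not move let the fingers close, or fill a call up. It gives the time, the measured TCP pose, the force, the opening and the grip force at its end, in the units of the state.
- monitor.observe(): the state, without advancing time (a new reading comes with each control period).
- cams.camera(name): name is "side" or "top"; returns (picture, depth): 480x640x3 uint8, blue, green, red; 480x640 float32, mm along the optical axis (not along the pixel's ray), 0 where there is no reading.
- cams.camera_params(name): a dict with "camera_matrix" (3x3 intrinsics, pixels), "rvec" (rotation vector, rad) and "tvec" (3), from world to camera coordinates, as OpenCV has them. Camera axes: x right, y down, z forward; pixel columns grow to the right and rows downward; lengths in mm; the calibration is good to about 2 mm. A picture is of the moment at which its call begins. camera_params takes no time and is no camera call.
- hand_in(): hands the job in; it is judged then, once.
The state is a dict: "clock": time; "joint_pos": joint angles; "dq": joint speeds; "joint_torque": joint torques, N m; "position": TCP position; "tcp_rot": TCP orientation; "force": force on the tool from outside, world axes, zero at the start; "wrist_torque": the same for the moment, N m; "grip_width": finger opening in mm; "finger_force": force on a finger pad.
Only numpy, scipy, OpenCV 4.12 (cv2) and the standard library are available. Lean on these libraries where they do the work, as an engineer would, in place of code of your own. Each camera call takes 0.05 s, during which the arm holds its last target. There are 200 camera calls.

## Working session

There is one attempt and no reset: what is moved stays moved. The work goes in short steps, Python scripts to look and compute and a tool call to move; the robot and the scene stay as the last step left them, time stands still between calls to the robot, and variables do not carry over. Pictures are saved under pics/ and viewed, at most 14 in all, crops included, and the job is handed in when it is done.

Besides the shell and the picture viewer there is one more tool, called after "Request:" as name(argument=value, ...) on one line, values as JSON. step_arm: Moves the arm, as the interface text tells. Its arguments: {"type":"object","properties":{"dp":{"type":"array","items":{"type":"array","items":{"type":"number"}}},"rot":{"type":"array","items":{"type":"array","items":{"type":"number"}}},"hand":{"type":"array","items":{"type":"number"}},"force":{"type":"number"}},"required":["dp","rot","hand"]}

```bash
mkdir -p pics; ls
python3 - <<'E'
from station import monitor,cams,r
import cv2,numpy as np
print(monitor.observe(), r.grip_point_offset)
for n in("top","side"):
    p,d=cams.camera(n); cv2.imwrite(f"pics/{n}0.png",p); np.savez(f"pics/{n}0.npz",p=p,d=d); print(cams.camera_params(n))
E
```

```text
pics
{'clock': 0.0, 'joint_pos': array([ 1.10679879,  0.53718775, -0.00444038,  1.53884836,  0.00260381,
        1.06733088, -0.0712364 ]), 'dq': array([-0.00019984,  0.00177939,  0.00093822,  0.00165488, -0.00039885,
       -0.00097618,  0.00050712]), 'joint_torque': array([ 1.19746946e-03, -5.83408499e+01,  1.04959611e+00, -2.59111476e+01,
        1.24159499e-02,  9.38826328e-03,  9.40636284e-06]), 'position': array([ 251.5405113 , -598.66958421,  230.40876068]), 'tcp_rot': array([ 9.80280544e-01,  1.97608888e-01, -2.39014147e-04, -8.51379331e-04]), 'force': array([-0.6482324 ,  1.6293564 ,  0.04958153]), 'wrist_torque': array([-0.03192092,  0.02877821,  0.05064934]), 'finger_force': 0.0, 'grip_width': 85.41825421203794} 18.700000000000003
{'camera_matrix': array([[461.72827218,   0.        , 318.63103288],
       [  0.        , 461.72827218, 238.380972  ],
       [  0.        ,   0.        ,   1.        ]]), 'rvec': array([ 2.10691945, -2.11471371,  0.22461988]), 'tvec': array([ -19.54526381,  517.59791835, 1154.26940778])}
{'camera_matrix': array([[611.96533715,   0.        , 316.31378074],
       [  0.        , 611.96533715, 244.93811834],
       [  0.        ,   0.        ,   1.        ]]), 'rvec': array([ 0.93987771, -2.5141874 ,  1.01647649]), 'tvec': array([ 391.01047546,  266.44434116, 1120.66789528])}
```

View pics/top0.png

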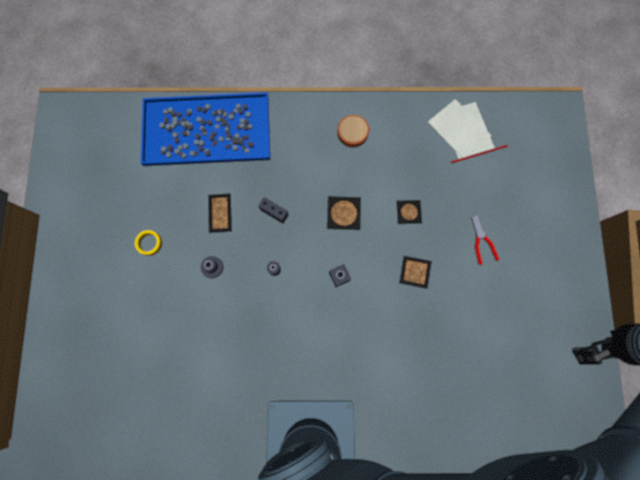

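View pics/side0.png

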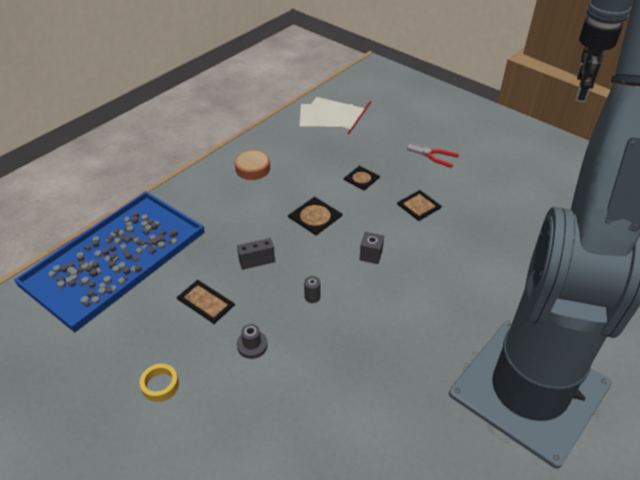

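Top view: slot nest at (220,213), guide block (274,209), flange nest (344,212), round nest (409,211), square nest (416,272), flanged die (212,266), round die (274,268), square die (340,275); tape (148,242), pliers (485,240). Next I'll segment by height and colour.

```bash
cat > h.py <<'E'
import cv2,numpy as np
from station import cams
def cam(n):
    c=cams.camera_params(n); R=cv2.Rodrigues(c["rvec"])[0]; return c["camera_matrix"],R,c["tvec"]
def px2w(n,uv,z):
    K,R,t=cam(n); uv=np.atleast_2d(uv).astype(float)
    d=np.c_[uv,np.ones(len(uv))]@np.linalg.inv(K).T@R; o=-R.T@t
    return o+d*((z-o[2])/d[:,2])[:,None]
def cloud(n,d):
    K,R,t=cam(n); v,u=np.indices(d.shape); 
    X=np.stack([(u-K[0,2])/K[0,0]*d,(v-K[1,2])/K[1,1]*d,d],-1)
    return (X-t)@R
def rect(p):
    c,s,a=cv2.minAreaRect(p[:,:2].astype(np.float32)); return np.round(c,1),np.round(s,1),round(a,1)
E
python3 - <<'E'
from h import *
for n in("top","side"):
    z=np.load(f"pics/{n}0.npz");p,d=z["p"],z["d"];W=cloud(n,d)
    roi=(W[...,0]>400)&(W[...,0]<720)&(abs(W[...,1])<330)&(d>0)
    print(n,"table z",np.median(W[...,2][roi]))
    hsv=cv2.cvtColor(p,cv2.COLOR_BGR2HSV)
    cork=roi&(hsv[...,0]<22)&(hsv[...,1]>60)&(hsv[...,2]>60)
    nn,L,S,C=cv2.connectedComponentsWithStats(cork.astype(np.uint8))
    for i in range(1,nn):
        if S[i,4]<60: continue
        v,u=np.where(L==i); P=px2w(n,np.c_[u,v],4)
        print("cork",C[i].round(1),S[i,4],"mean",P[:,:2].mean(0).round(1),rect(P))
    dark=roi&(hsv[...,2]<75)&~cork
    nn,L,S,C=cv2.connectedComponentsWithStats(dark.astype(np.uint8))
    for i in range(1,nn):
        if S[i,4]<60: continue
        v,u=np.where(L==i); P=px2w(n,np.c_[u,v],8)
        print("dark",C[i].round(1),S[i,4],rect(P), "zmax",np.percentile(W[L==i][:,2],95).round(1))
    t=roi&(W[...,2]>40)
    nn,L,S,C=cv2.connectedComponentsWithStats(t.astype(np.uint8))
    for i in range(1,nn):
        if S[i,4]<20: continue
        v,u=np.where(L==i); P=px2w(n,np.c_[u,v],50)
        print("top",C[i].round(1),S[i,4],"mean",P[:,:2].mean(0).round(1),rect(P),W[L==i][:,2].mean().round(1),)
p=np.load("pics/top0.npz")["p"]
cv2.imwrite("pics/cropA.png",cv2.resize(p[185:300,190:290],None,fx=5,fy=5,interpolation=cv2.INTER_CUBIC))
cv2.imwrite("pics/cropB.png",cv2.resize(p[185:300,310:440],None,fx=5,fy=5,interpolation=cv2.INTER_CUBIC))
E
```

```text
top table z 0.9875193585640472
cork [219.5 212.7] 528 mean [602.1 252.1] (array([602.3, 252.3]), array([91.4, 45.9]), 5.0)
cork [343.6 212.7] 570 mean [600.8 -90.7] (array([600.2, -90.6]), array([73.2, 74.4]), 45.2)
cork [408.7 211.5] 246 mean [ 603.6 -271.1] (array([ 603.5, -271.1]), array([47.9, 48.1]), 23.8)
cork [415.1 271.7] 492 mean [ 435.8 -280.8] (array([ 435.9, -280.4]), array([60.3, 60.5]), 78.4)
dark [219.4 213.1] 289 (array([601.1, 251. ]), array([106.5,  60.1]), 3.7) zmax 12.1
dark [343.2 212.8] 453 (array([600.1, -90.5]), array([88.9, 91.1]), 87.4) zmax 12.0
dark [408.9 211.6] 284 (array([ 602.3, -270.4]), array([65.6, 64.6]), 1.1) zmax 12.3
dark [274.7 215. ] 122 (array([595.6, 105.9]), array([81.5, 31.3]), 76.9) zmax 52.1
dark [414.2 270. ] 239 (array([ 435.6, -279.9]), array([74.4, 74.2]), 79.0) zmax 11.7
dark [213.2 268.3] 72 (array([447.4, 262.7]), array([23.1, 39.1]), 52.5) zmax 51.0
top [272.6 208.5] 332 mean [600.5 101. ] (array([600.4, 101.4]), array([77.7, 32.1]), 58.2) 49.9
top [208.2 264.6] 155 mean [449.9 265.5] (array([450.2, 264.8]), array([34.6, 33.8]), 
[... 1062 characters left out ...]
array([603.9, 252.1]), array([111.1,  63.9]), 3.6) zmax 13.6
dark [311.9 293.8] 227 (array([450.7,  94. ]), array([31.6, 45.9]), 41.0) zmax 49.5
dark [251.3 341.9] 223 (array([459.1, 260.7]), array([37.8, 37.9]), 52.6) zmax 50.3
dark [252.9 353.7] 104 (array([439. , 277.4]), array([54.4, 25.1]), 50.7) zmax 16.1
top [371.7 241.2] 370 mean [425.5 -74.6] (array([424.4, -73.6]), array([45.6, 56.8]), 24.6) 51.3
top [255.3 247.2] 489 mean [603.  102.3] (array([601.5, 103. ]), array([77.1, 44.7]), 58.5) 50.8
top [312.  283.4] 226 mean [443.7  99.2] (array([443.7,  99.4]), array([32.5, 39.9]), 40.9) 50.5
top [250.3 332.4] 293 mean [451.5 266.5] (array([451.9, 266.8]), array([34. , 43.9]), 44.9) 51.0
```

View pics/cropA.png

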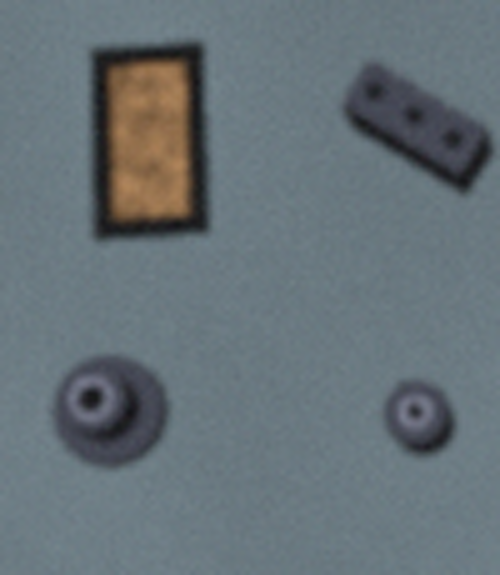

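View pics/cropB.png

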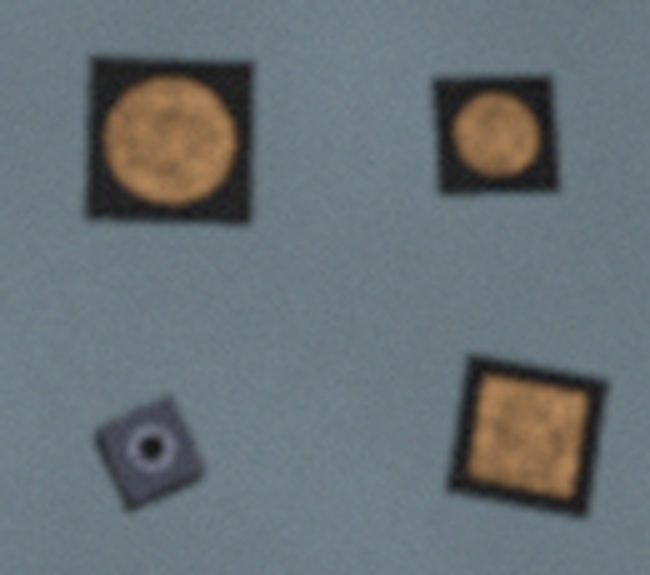

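Crops show the slot nest long side along ~x, the block oblique (yaw ≈58°), the square die at ≈25° and the square nest at ≈-11°; sizes and heights agree with the given ones. Heading to the round die first.

Request:
step_arm(dp=[[2.7, 5.0, -1.5], [2.7, 5.0, -1.5], [2.7, 5.0, -1.5], [2.7, 5.0, -1.5], [2.7, 5.0, -1.5], [2.7, 5.0, -1.5], [0.4, 5.6, 0], [0.4, 5.6, 0], [0.4, 5.6, 0], [0.4, 5.6, 0]], rot=[[0, 0, 0], [0, 0, 0], [0, 0, 0], [0, 0, 0], [0, 0, 0], [0, 0, 0], [0, 0, 0], [0, 0, 0], [0, 0, 0], [0, 0, 0]], hand=[1, 1, 1, 1, 1, 1, 1, 1, 1, 1], force=50)

```text
clock: 1.35
position: [429.6, -73.5, 141.3]
tcp_rot: [0.98, 0.198, 0.0, 0.0]
force: [1.4, -0.2, 0.7]
grip_width: 85.1
finger_force: 0.0
```

Request:
step_arm(dp=[[0.44, 5.8, 0], [0.44, 5.8, 0], [0.44, 5.7, -1.0], [0, 0, -2.0], [0, 0, 0], [0, 0, 0], [0, 0, 0], [0, 0, 0], [0, 0, 0], [0, 0, 0]], rot=[[0, 0, 0], [0, 0, 0], [0, 0, 0], [0, 0, 0], [0, 0, 0], [0, 0, 0], [0, 0, 0], [0, 0, 0], [0, 0, 0], [0, 0, 0]], hand=[1, 1, 1, 1, 1, 1, 1, 1, 1, 1])

```text
clock: 2.6
position: [443.0, 97.7, 111.4]
tcp_rot: [0.98, 0.198, 0.0, 0.0]
force: [-0.5, 0.9, -0.5]
grip_width: 85.5
finger_force: 0.0
```

Run:
```python
from station import monitor,cams
import cv2,numpy as np
s=monitor.observe();print(s["position"],s["joint_pos"],s["force"])
p,d=cams.camera("side");q,_=cams.camera("top")
a=cv2.resize(p[190:330,230:400],None,fx=3,fy=3,interpolation=cv2.INTER_CUBIC)
b=cv2.resize(q[200:340,220:310],None,fx=3,fy=3,interpolation=cv2.INTER_CUBIC)
cv2.imwrite("pics/r1.png",np.hstack([a,b]))
```

```text
[443.04267386  97.6901834  111.39102517] [-0.1397012   0.40970406 -0.21098977  2.12310262  0.14377689  0.62169587
 -1.62396234] [-0.52994964  0.86403734 -0.48752848]
```

View pics/r1.png

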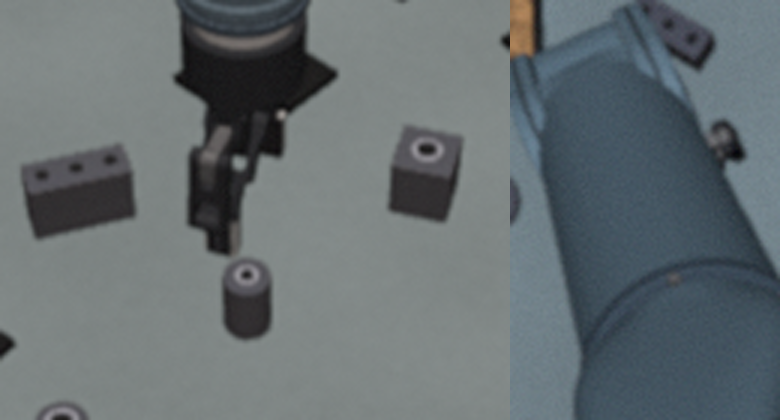

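The gripper stands over the round die (crop ~245,290), fingers either side in view; consistent with the estimate. Descend and grip.

Request:
step_arm(dp=[[0, 0, -3.0], [0, 0, -3.0], [0, 0, -2.3], [0, 0, -1.0], [0, 0, 0], [0, 0, 0], [0, 0, 0], [0, 0, 0], [0, 0, 0], [0, 0, 0]], rot=[[0, 0, 0], [0, 0, 0], [0, 0, 0], [0, 0, 0], [0, 0, 0], [0, 0, 0], [0, 0, 0], [0, 0, 0], [0, 0, 0], [0, 0, 0]], hand=[1, 1, 1, 1, 1, -1, -1, -1, -1, -1])

```text
clock: 3.95
position: [443.5, 97.7, 19.0]
tcp_rot: [0.98, 0.198, 0.001, 0.0]
force: [-1.1, -0.7, 6.6]
grip_width: 32.6
finger_force: 49.0
```

Request:
step_arm(dp=[[0, 0, 2.0], [0, 0, 5.0], [2.29, -5.27, 0], [2.29, -5.27, 0], [2.29, -5.27, 0], [2.29, -5.27, 0], [2.29, -5.27, 0], [2.29, -5.27, 0], [2.29, -5.27, 0], [0, 0, 0]], rot=[[0, 0, 0], [0, 0, 0], [0, 0, 0], [0, 0, 0], [0, 0, 0], [0, 0, 0], [0, 0, 0], [0, 0, 0], [0, 0, 0], [0, 0, 0]], hand=[-1, -1, -1, -1, -1, -1, -1, -1, -1, -1])

```text
clock: 5.2
position: [602.6, -278.2, 87.7]
tcp_rot: [0.981, 0.194, -0.0, 0.002]
force: [-0.6, 0.2, -4.0]
grip_width: 32.7
finger_force: 51.3
```

Run:
```python
from station import monitor,cams
import cv2,numpy as np
s=monitor.observe();print(s["position"],s["joint_pos"],s["force"],s["grip_width"])
p,d=cams.camera("side")
cv2.imwrite("pics/r2.png",cv2.resize(p[80:230,270:470],None,fx=4,fy=4,interpolation=cv2.INTER_CUBIC))
```

```text
[ 602.60372155 -278.19137308   87.68000836] [ 0.47451543  0.73120888 -0.16615379  1.58529006  0.15455847  0.83656741
 -0.93406102] [-0.57190017  0.19464177 -4.04885855] 32.70108364191305
```

View pics/r2.png

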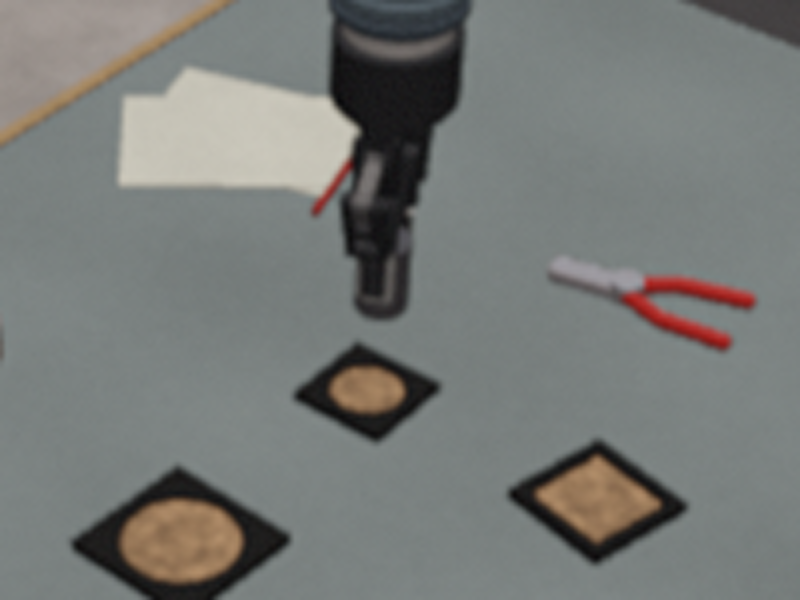

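The die hangs upright above the round nest (crop 367,390). Settle and lower most of the way.

Request:
step_arm(dp=[[0, 0, 0], [0, 0, 0], [0, 0, 0], [0, 0, -2.0], [0, 0, -2.0], [0, 0, -1.0], [0, 0, 0], [0, 0, 0], [0, 0, 0], [0, 0, 0]], rot=[[0, 0, 0], [0, 0, 0], [0, 0, 0], [0, 0, 0], [0, 0, 0], [0, 0, 0], [0, 0, 0], [0, 0, 0], [0, 0, 0], [0, 0, 0]], hand=[-1, -1, -1, -1, -1, -1, -1, -1, -1, -1])

```text
clock: 6.5
position: [603.6, -271.3, 38.9]
tcp_rot: [0.98, 0.198, 0.0, 0.0]
force: [0.2, 0.3, -4.0]
grip_width: 32.6
finger_force: 51.3
```

Request:
step_arm(dp=[[0, 0, -0.5], [0, 0, -0.4], [0, 0, -0.3], [0, 0, -0.2], [0, 0, -0.1], [0, 0, -0.05], [0, 0, 0], [0, 0, 0], [0, 0, 0], [0, 0, 0]], rot=[[0, 0, 0], [0, 0, 0], [0, 0, 0], [0, 0, 0], [0, 0, 0], [0, 0, 0], [0, 0, 0], [0, 0, 0], [0, 0, 0], [0, 0, 0]], hand=[-1, -1, -1, -1, -1, -1, -1, -1, -1, -1])

```text
clock: 7.75
position: [603.3, -271.1, 23.1]
tcp_rot: [0.98, 0.198, -0.0, -0.0]
force: [-3.8, 1.5, 6.0]
grip_width: 32.6
finger_force: 52.2
```

Request:
step_arm(dp=[[0, 0, 0], [0, 0, 0], [0, 0, 0], [0, 0, 1.0], [0, 0, 3.0], [0, 0, 4.5], [-1.5, 5.3, 0], [-1.5, 5.3, 0], [-1.5, 5.3, 0], [-1.5, 5.3, 0]], rot=[[0, 0, 0], [0, 0, 0], [0, 0, 0], [0, 0, 0], [0, 0, 0], [0, 0, 0], [0, 0, 0], [0, 0, 0], [0, 0, 0], [0, 0, 0]], hand=[0.3, 1, 1, 1, 1, 1, 1, 1, 1, 1])

```text
clock: 9.0
position: [543.3, -57.5, 108.7]
tcp_rot: [0.98, 0.198, 0.001, 0.0]
force: [1.2, 1.0, 0.9]
grip_width: 85.3
finger_force: 0.0
```

Run:
```python
from h import *
for n in("top","side"):
    p,d=cams.camera(n);W=cloud(n,d)
    for z0,z1 in((42,75),):
        t=(abs(W[...,0]-603)<45)&(abs(W[...,1]+271)<45)&(W[...,2]>z0)&(W[...,2]<z1)&(d>0)
        v,u=np.where(t)
        if len(u)>15:
            P=px2w(n,np.c_[u,v],54);print(n,len(u),P[:,:2].mean(0).round(1),rect(P),W[t][:,2].mean())
    if n=="side": cv2.imwrite("pics/r3.png",cv2.resize(p[130:230,300:460],None,fx=5,fy=5,interpolation=cv2.INTER_CUBIC))
```

```text
top 133 [ 600.3 -268.8] (array([ 599.4, -268.7]), array([34.7, 33.1]), 89.8) 53.66065350468502
side 152 [ 602.4 -267.1] (array([ 601.1, -266.1]), array([32. , 51.3]), 38.6) 53.54243939612326
```

View pics/r3.png

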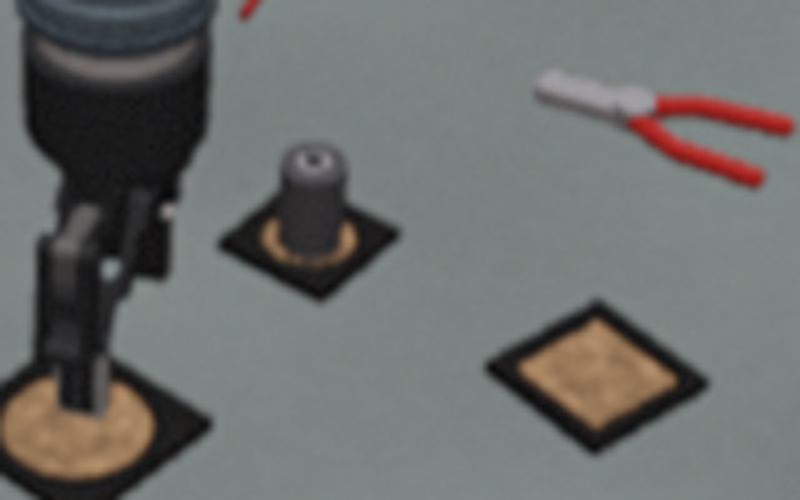

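The round die stands upright in its recess (crop 312,210), top at 54 mm. On to the flanged die.

Request:
step_arm(dp=[[-1.55, 5.41, 0], [-1.55, 5.41, 0], [-1.55, 5.41, 0], [-1.55, 5.41, 0], [-1.55, 5.41, 0], [-1.55, 5.41, 0], [0, 0, 0], [0, 0, 0], [0, 0, -1.0], [0, 0, 0]], rot=[[0, 0, 0], [0, 0, 0], [0, 0, 0], [0, 0, 0], [0, 0, 0], [0, 0, 0], [0, 0, 0], [0, 0, 0], [0, 0, 0], [0, 0, 0]], hand=[1, 1, 1, 1, 1, 1, 1, 1, 1, 1])

```text
clock: 10.35
position: [450.3, 263.6, 96.8]
tcp_rot: [0.981, 0.196, -0.001, 0.001]
force: [0.1, -0.6, 0.4]
grip_width: 85.9
finger_force: 0.0
```

Request:
step_arm(dp=[[0, 0.1, -2.0], [0, 0, -3.0], [0, 0, -2.0], [0, 0, -0.6], [0, 0, 0], [0, 0, 0], [0, 0, 0], [0, 0, 0], [0, 0, 0], [0, 0, 0]], rot=[[0, 0, 0], [0, 0, 0], [0, 0, 0], [0, 0, 0], [0, 0, 0], [0, 0, 0], [0, 0, 0], [0, 0, 0], [0, 0, 0], [0, 0, 0]], hand=[1, 1, 1, 1, 1, -1, -1, -1, -1, -1])

```text
clock: 11.6
position: [450.8, 266.3, 22.6]
tcp_rot: [0.98, 0.197, 0.0, 0.0]
force: [-1.1, -2.6, 7.0]
grip_width: 34.7
finger_force: 49.3
```

Request:
step_arm(dp=[[0, 0, 2.0], [0, 0, 5.0], [2.15, -5.1, 1], [2.15, -5.1, 0], [2.15, -5.1, 0], [2.15, -5.1, 0], [2.15, -5.1, 0], [2.15, -5.1, 0], [2.15, -5.1, 0], [0, 0, 0]], rot=[[0, 0, 0], [0, 0, 0], [0, 0, 0], [0, 0, 0], [0, 0, 0], [0, 0, 0], [0, 0, 0], [0, 0, 0], [0, 0, 0], [0, 0, 0]], hand=[-1, -1, -1, -1, -1, -1, -1, -1, -1, -1])

```text
clock: 12.85
position: [600.8, -98.1, 101.0]
tcp_rot: [0.981, 0.193, -0.001, 0.002]
force: [0.2, 0.1, -5.7]
grip_width: 34.7
finger_force: 52.0
```

Request:
step_arm(dp=[[0, 0, 0], [0, 0, 0], [0, 0, -1.0], [0, 0, -2.0], [0, 0, -2.0], [0, 0, -1.0], [0, 0, 0], [0, 0, 0], [0, 0, 0], [0, 0, 0]], rot=[[0, 0, 0], [0, 0, 0], [0, 0, 0], [0, 0, 0], [0, 0, 0], [0, 0, 0], [0, 0, 0], [0, 0, 0], [0, 0, 0], [0, 0, 0]], hand=[-1, -1, -1, -1, -1, -1, -1, -1, -1, -1])

```text
clock: 14.1
position: [601.2, -90.6, 42.3]
tcp_rot: [0.98, 0.198, 0.0, 0.0]
force: [-0.1, -0.5, -6.8]
grip_width: 34.4
finger_force: 52.1
```

Run:
```python
from station import monitor,cams
import cv2,numpy as np
s=monitor.observe();print(s["position"],s["force"],s["grip_width"])
p,d=cams.camera("side")
cv2.imwrite("pics/f1.png",cv2.resize(p[130:250,240:400],None,fx=5,fy=5,interpolation=cv2.INTER_CUBIC))
```

```text
[601.18602514 -90.61119623  42.33215572] [-0.05893364 -0.54686825 -6.7810331 ] 34.4034845197329
```

View pics/f1.png

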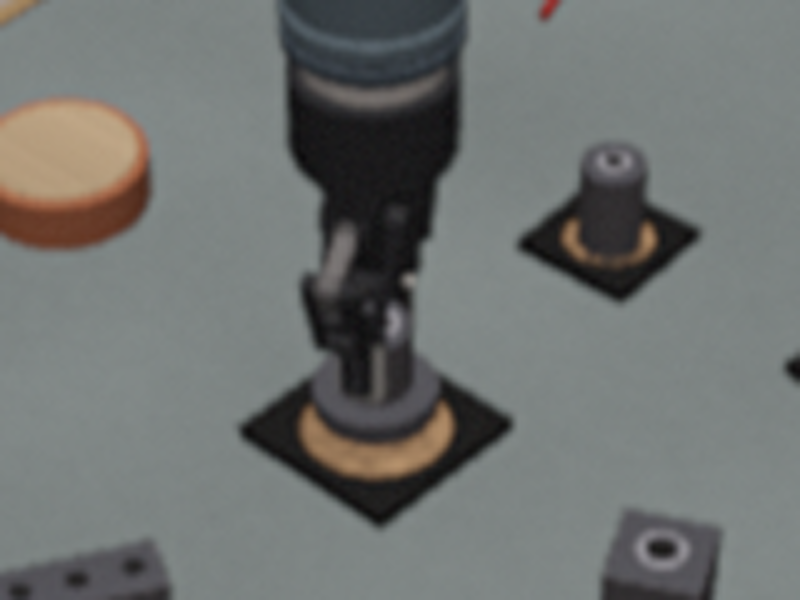

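Flanged die hangs upright, centred over the large round recess (crop 377,430). Lower.

Request:
step_arm(dp=[[0, 0, -0.5], [0, 0, -0.4], [0, 0, -0.3], [0, 0, -0.2], [0, 0, -0.1], [0, 0, -0.1], [0, 0, 0], [0, 0, 0], [0, 0, 0], [0, 0, 0]], rot=[[0, 0, 0], [0, 0, 0], [0, 0, 0], [0, 0, 0], [0, 0, 0], [0, 0, 0], [0, 0, 0], [0, 0, 0], [0, 0, 0], [0, 0, 0]], hand=[-1, -1, -1, -1, -1, -1, -1, -1, -1, -1])

```text
clock: 15.4
position: [600.7, -90.5, 26.6]
tcp_rot: [0.98, 0.198, -0.0, 0.0]
force: [-5.2, 0.4, 6.2]
grip_width: 34.5
finger_force: 53.3
```

Request:
step_arm(dp=[[0, 0, 0], [0, 0, 0], [0, 0, 0], [0, 0, 1.0], [0, 0, 3.0], [0, 0, 4.0], [-5.9, 0.5, 0], [-5.9, 0.5, 0], [-5.9, 0.5, 0], [0, 0, 0]], rot=[[0, 0, 0], [0, 0, 0], [0, 0, 0], [0, 0, 0], [0, 0, 0], [0, 0, 0], [0, 0, 0.033], [0, 0, 0], [0, 0, 0], [0, 0, 0]], hand=[0.3, 1, 1, 1, 1, 1, 1, 1, 1, 1])

```text
clock: 16.65
position: [417.7, -75.6, 105.5]
tcp_rot: [0.977, 0.214, -0.003, -0.0]
force: [0.7, -0.9, 0.3]
grip_width: 85.2
finger_force: 0.0
```

Request:
step_arm(dp=[[0, 0, 0], [0, 0, 0], [0, 0, -3.0], [0, 0, -1.5], [0, 0, 0], [0, 0, 0], [0, 0, 0], [0, 0, 0], [0, 0, 0], [0, 0, 0]], rot=[[0, 0, 0], [0, 0, 0], [0, 0, 0], [0, 0, 0], [0, 0, 0], [0, 0, 0], [0, 0, 0], [0, 0, 0], [0, 0, 0], [0, 0, 0]], hand=[1, 1, 1, 1, 1, 1, 1, 1, 1, 1])

```text
clock: 17.9
position: [423.9, -75.6, 60.9]
tcp_rot: [0.977, 0.214, 0.0, 0.0]
force: [-0.3, 0.7, 0.3]
grip_width: 85.1
finger_force: 0.0
```

Run:
```python
from h import *
from station import monitor
s=monitor.observe();print(s["position"],s["force"],s["joint_pos"])
for n in("top","side"):
    p,d=cams.camera(n);W=cloud(n,d)
    t=(abs(W[...,0]-601)<45)&(abs(W[...,1]+91)<45)&(W[...,2]>42)&(W[...,2]<75)&(d>0)
    v,u=np.where(t)
    if len(u)>15:
        P=px2w(n,np.c_[u,v],54);print(n,len(u),P[:,:2].mean(0).round(1),rect(P),W[t][:,2].mean())
    if n=="side": cv2.imwrite("pics/s1.png",cv2.resize(p[150:290,260:440],None,fx=4,fy=4,interpolation=cv2.INTER_CUBIC))
```

```text
[423.85144177 -75.58254446  60.91004021] [-0.3010689   0.65558167  0.34280267] [ 0.24319134  0.48457677 -0.20422292  2.1985317   0.20792974  0.47569643
 -1.26346702]
top 145 [598.1 -89. ] (array([598.7, -89.2]), array([31.9, 35.9]), 89.3) 54.31639315420555
side 192 [599.2 -87.2] (array([597.8, -85.5]), array([32.3, 51.4]), 40.8) 53.962923577740646
```

View pics/s1.png

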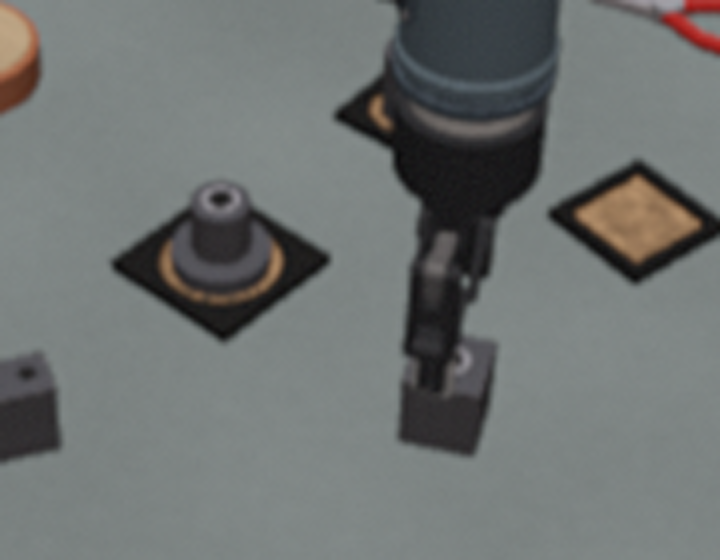

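Flanged die seated upright (crop 220,240), top 54 mm. Placed positions read ~(-2.5,+1.5) mm off command in the cameras, so I'll add (+2.5,-1.5) from now on. Grip the square die.

Request:
step_arm(dp=[[0.2, -0.1, -2.0], [0, 0, -1.7], [0, 0, -0.5], [0, 0, 0], [0, 0, 0], [0, 0, 0], [0, 0, 0], [0, 0, 0], [0, 0, 0], [0, 0, 0]], rot=[[0, 0, 0], [0, 0, 0], [0, 0, 0], [0, 0, 0], [0, 0, 0], [0, 0, 0], [0, 0, 0], [0, 0, 0], [0, 0, 0], [0, 0, 0]], hand=[1, 1, 1, 1, 1, -1, -1, -1, -1, -1], force=60)

```text
clock: 19.25
position: [425.9, -76.5, 19.2]
tcp_rot: [0.977, 0.214, 0.0, 0.0]
force: [-1.0, 1.6, 6.3]
grip_width: 42.8
finger_force: 61.8
```

Request:
step_arm(dp=[[0, 0, 2.0], [0, 0, 4.0], [0.25, -4.1, 0], [0.25, -4.1, 0], [0.25, -4.1, 0], [0.25, -4.1, 0], [0.25, -4.1, 0], [0, 0, 0], [0, 0, 0], [0, 0, 0]], rot=[[0, 0, 0], [0, 0, 0], [0, 0, -0.125], [0, 0, -0.125], [0, 0, -0.125], [0, 0, -0.125], [0, 0, -0.127], [0, 0, 0], [0, 0, 0], [0, 0, 0]], hand=[-1, -1, -1, -1, -1, -1, -1, -1, -1, -1])

```text
clock: 20.5
position: [437.9, -279.9, 78.3]
tcp_rot: [0.995, -0.097, -0.001, -0.001]
force: [-0.1, -0.1, -7.5]
grip_width: 43.5
finger_force: 65.0
```

Request:
step_arm(dp=[[0, 0, -2.0], [0, 0, -1.8], [0, 0, 0], [0, 0, 0], [0, 0, 0], [0, 0, 0], [0, 0, 0], [0, 0, 0], [0, 0, 0], [0, 0, 0]], rot=[[0, 0, 0], [0, 0, 0], [0, 0, 0], [0, 0, 0], [0, 0, 0], [0, 0, 0], [0, 0, 0], [0, 0, 0], [0, 0, 0], [0, 0, 0]], hand=[-1, -1, -1, -1, -1, -1, -1, -1, -1, -1])

```text
clock: 21.75
position: [438.3, -281.5, 40.8]
tcp_rot: [0.995, -0.098, -0.0, -0.0]
force: [-1.3, 0.1, -8.1]
grip_width: 43.2
finger_force: 64.7
```

Run:
```python
from h import *
from station import monitor
s=monitor.observe();print(s["position"],s["force"],s["joint_pos"])
p,d=cams.camera("side")
cv2.imwrite("pics/s2.png",cv2.resize(p[120:240,350:490],None,fx=5,fy=5,interpolation=cv2.INTER_CUBIC))
```

```text
[ 438.27906376 -281.54419433   40.78300201] [-1.32399247  0.06453193 -8.07450528] [ 0.52181425  0.61687817 -0.04735889  1.98803595  0.05344134  0.53788044
 -1.32976157]
```

View pics/s2.png

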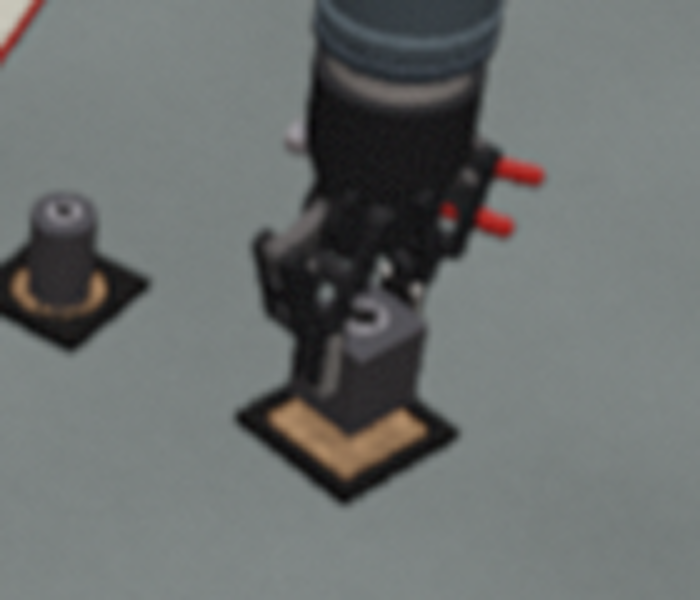

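Square die upright, edges parallel with the square recess (crop 347,440). Lower.

Request:
step_arm(dp=[[0, 0, -0.5], [0, 0, -0.5], [0, 0, -0.3], [0, 0, -0.2], [0, 0, -0.15], [0, 0, -0.1], [0, 0, -0.05], [0, 0, 0], [0, 0, 0], [0, 0, 0]], rot=[[0, 0, 0], [0, 0, 0], [0, 0, 0], [0, 0, 0], [0, 0, 0], [0, 0, 0], [0, 0, 0], [0, 0, 0], [0, 0, 0], [0, 0, 0]], hand=[-1, -1, -1, -1, -1, -1, -1, -1, -1, -1])

```text
clock: 23.05
position: [438.4, -281.6, 23.3]
tcp_rot: [0.995, -0.098, 0.0, 0.0]
force: [-2.8, 1.9, 5.7]
grip_width: 43.0
finger_force: 66.5
```

Request:
step_arm(dp=[[0, 0, 0], [0, 0, 0], [0, 0, 0], [0, 0, 1.0], [0, 0, 3.0], [0, 0, 5.0], [2.36, 5.45, 0], [2.36, 5.45, 0], [2.36, 5.45, 0], [2.36, 5.45, 0]], rot=[[0, 0, 0], [0, 0, 0], [0, 0, 0], [0, 0, 0], [0, 0, 0], [0, 0, 0], [0, 0, 0.15], [0, 0, 0.15], [0, 0, 0.15], [0, 0, 0.15]], hand=[0.5, 1, 1, 1, 1, 1, 1, 1, 1, 1])

```text
clock: 24.3
position: [533.6, -62.0, 113.7]
tcp_rot: [0.979, 0.203, 0.001, 0.0]
force: [0.2, -0.4, -0.5]
grip_width: 85.5
finger_force: 0.0
```

Request:
step_arm(dp=[[2.36, 5.45, 0], [2.36, 5.45, 0], [2.36, 5.45, 0], [0, 0, -1.0], [0, 0, -3.0], [0, 0, 0], [0, 0, 0], [0, 0, 0], [0, 0, 0], [0, 0, 0]], rot=[[0, 0, 0.15], [0, 0, 0.15], [0, 0, 0.15], [0, 0, 0.16], [0, 0, 0], [0, 0, 0], [0, 0, 0], [0, 0, 0], [0, 0, 0], [0, 0, 0]], hand=[1, 1, 1, 1, 1, 1, 1, 1, 1, 1])

```text
clock: 25.55
position: [603.7, 100.0, 73.2]
tcp_rot: [0.874, 0.485, 0.0, 0.0]
force: [-0.1, 0.1, -0.8]
grip_width: 85.3
finger_force: 0.0
```

Run:
```python
from h import *
from station import monitor
s=monitor.observe();print(s["position"],s["force"],s["tcp_rot"])
for n in("top","side"):
    p,d=cams.camera(n);W=cloud(n,d)
    t=(abs(W[...,0]-437)<55)&(abs(W[...,1]+281)<55)&(W[...,2]>42)&(W[...,2]<75)&(d>0)
    v,u=np.where(t)
    if len(u)>15:
        P=px2w(n,np.c_[u,v],54);print(n,len(u),P[:,:2].mean(0).round(1),rect(P),W[t][:,2].mean())
    if n=="side": cv2.imwrite("pics/g1.png",cv2.resize(p[150:310,200:460],None,fx=3,fy=3,interpolation=cv2.INTER_CUBIC))
```

```text
[603.7342107   99.96668774  73.22414949] [-0.10602609  0.11204586 -0.78506113] [8.74251170e-01 4.85473776e-01 2.92297063e-04 1.40172807e-04]
top 308 [ 434.7 -279.2] (array([ 435. , -278.8]), array([45.9, 45.8]), 78.3) 53.71810722368083
side 345 [ 436.7 -277.6] (array([ 436.5, -277. ]), array([56.7, 55. ]), 78.9) 54.24340864017623
```

View pics/g1.png

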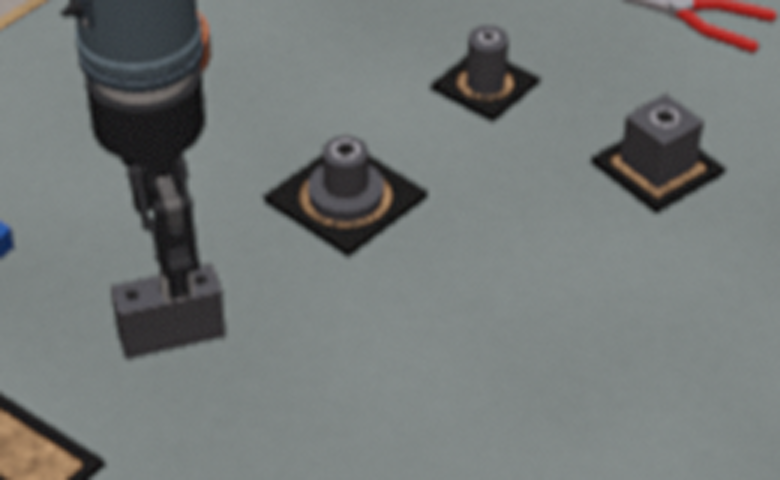

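Square die seated, top 54 mm, centred; gripper straddles the guide block across its width (crop 175,290). Grip it.

Request:
step_arm(dp=[[0, 0, -2.0], [0, 0, -2.5], [0, 0, -1.0], [0, 0, 0], [0, 0, 0], [0, 0, 0], [0, 0, 0], [0, 0, 0], [0, 0, 0], [0, 0, 0]], rot=[[0, 0, 0], [0, 0, 0], [0, 0, 0], [0, 0, 0], [0, 0, 0], [0, 0, 0], [0, 0, 0], [0, 0, 0], [0, 0, 0], [0, 0, 0]], hand=[1, 1, 1, 1, 1, -1, -1, -1, -1, -1], force=60)

```text
clock: 26.9
position: [603.7, 100.1, 18.2]
tcp_rot: [0.874, 0.486, 0.0, 0.0]
force: [-1.4, -0.2, 5.8]
grip_width: 29.1
finger_force: 61.0
```

Request:
step_arm(dp=[[0, 0, 2.0], [0, 0, 4.0], [0, 2.5, 0], [0, 2.5, 0], [0, 2.5, 0], [0, 2.5, 0], [0, 2.5, 0], [0, 2.5, 0], [0, 0, 0], [0, 0, 0]], rot=[[0, 0, 0], [0, 0, 0], [0, 0, -0.158], [0, 0, -0.158], [0, 0, -0.158], [0, 0, -0.158], [0, 0, -0.158], [0, 0, -0.158], [0, 0, 0], [0, 0, 0]], hand=[-1, -1, -1, -1, -1, -1, -1, -1, -1, -1])

```text
clock: 28.15
position: [603.0, 249.1, 77.7]
tcp_rot: [0.999, 0.034, -0.001, 0.001]
force: [0.2, -0.4, -5.9]
grip_width: 29.2
finger_force: 60.8
```

Request:
step_arm(dp=[[0, 0, 0], [0, 0, -2.0], [0, 0, -2.0], [0, 0, 0], [0, 0, 0], [0, 0, 0], [0, 0, 0], [0, 0, 0], [0, 0, 0], [0, 0, 0]], rot=[[0, 0, 0], [0, 0, 0], [0, 0, 0], [0, 0, 0], [0, 0, 0], [0, 0, 0], [0, 0, 0], [0, 0, 0], [0, 0, 0], [0, 0, 0]], hand=[-1, -1, -1, -1, -1, -1, -1, -1, -1, -1])

```text
clock: 29.4
position: [603.5, 250.0, 37.8]
tcp_rot: [0.999, 0.033, 0.0, -0.0]
force: [0.1, -0.4, -7.2]
grip_width: 29.2
finger_force: 60.8
```

Run:
```python
from h import *
from station import monitor
s=monitor.observe();print(s["position"],s["force"],s["tcp_rot"])
p,d=cams.camera("side")
cv2.imwrite("pics/g2.png",cv2.resize(p[200:340,140:290],None,fx=4,fy=4,interpolation=cv2.INTER_CUBIC))
```

```text
[603.52665949 249.95206235  37.83227851] [ 0.13418603 -0.37463915 -7.18090404] [ 9.99458864e-01  3.28934507e-02  1.48375536e-05 -3.83612136e-06]
```

View pics/g2.png

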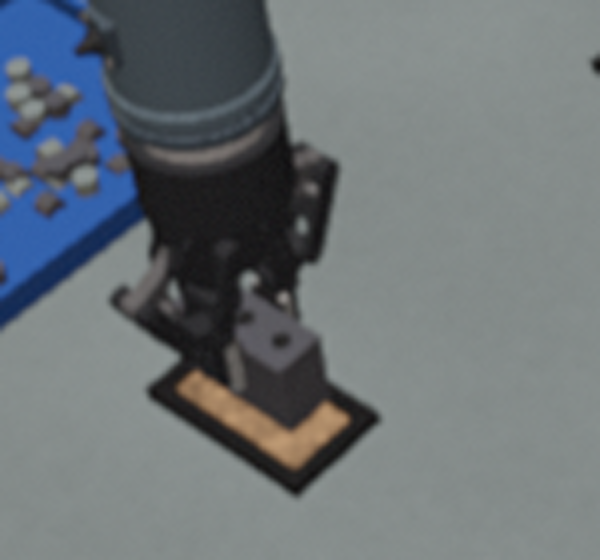

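Guide block upright and parallel with the slot recess (crop 270,410). Lower.

Request:
step_arm(dp=[[0, 0, -0.5], [0, 0, -0.4], [0, 0, -0.3], [0, 0, -0.2], [0, 0, -0.1], [0, 0, -0.05], [0, 0, -0.05], [0, 0, 0], [0, 0, 0], [0, 0, 0]], rot=[[0, 0, 0], [0, 0, 0], [0, 0, 0], [0, 0, 0], [0, 0, 0], [0, 0, 0], [0, 0, 0], [0, 0, 0], [0, 0, 0], [0, 0, 0]], hand=[-1, -1, -1, -1, -1, -1, -1, -1, -1, -1])

```text
clock: 30.7
position: [603.6, 250.0, 22.2]
tcp_rot: [0.999, 0.033, 0.0, -0.0]
force: [-2.6, -1.1, 2.6]
grip_width: 29.4
finger_force: 62.2
```

Contact. Release and back off.

Request:
step_arm(dp=[[0, 0, 0], [0, 0, 0], [0, 0, 0], [0, 0, 1.0], [0, 0, 4.0], [0, 0, 5.0], [-4, -3, 3], [-4, -3, 3], [0, -5, 0], [0, -5, 0]], rot=[[0, 0, 0], [0, 0, 0], [0, 0, 0], [0, 0, 0], [0, 0, 0], [0, 0, 0], [0, 0, 0], [0, 0, 0], [0, 0, 0], [0, 0, 0]], hand=[0.3, 1, 1, 1, 1, 1, 1, 1, 1, 1])

```text
clock: 31.95
position: [523.6, 89.0, 183.3]
tcp_rot: [0.999, 0.034, 0.001, -0.0]
force: [1.0, -1.0, 0.2]
grip_width: 85.5
finger_force: 0.0
```

Request:
step_arm(dp=[[0, 0, 0], [0, 0, 0], [0, 0, 0], [0, 0, 0], [0, 0, 0], [0, 0, 0], [0, 0, 0], [0, 0, 0], [0, 0, 0], [0, 0, 0]], rot=[[0, 0, 0], [0, 0, 0], [0, 0, 0], [0, 0, 0], [0, 0, 0], [0, 0, 0], [0, 0, 0], [0, 0, 0], [0, 0, 0], [0, 0, 0]], hand=[1, 1, 1, 1, 1, 1, 1, 1, 1, 1])

```text
clock: 33.2
position: [523.5, 89.9, 181.8]
tcp_rot: [0.999, 0.033, -0.0, 0.0]
force: [-1.0, -1.1, 0.0]
grip_width: 85.2
finger_force: 0.0
```

Run:
```python
from h import *
for n in("top","side"):
    p,d=cams.camera(n);W=cloud(n,d)
    t=(abs(W[...,0]-602)<55)&(abs(W[...,1]-251)<45)&(W[...,2]>42)&(W[...,2]<75)&(d>0)
    v,u=np.where(t)
    if len(u)>15:
        P=px2w(n,np.c_[u,v],54);print(n,len(u),P[:,:2].mean(0).round(1),rect(P),W[t][:,2].mean())
cv2.imwrite("pics/end.png",p)
```

```text
top 343 [601.3 249.6] (array([601.7, 248.3]), array([78.3, 31.7]), 2.6) 53.88983361265059
side 573 [602.9 251.3] (array([603.1, 251.8]), array([85.3, 37.6]), 4.1) 54.48436809932417
```

View pics/end.png

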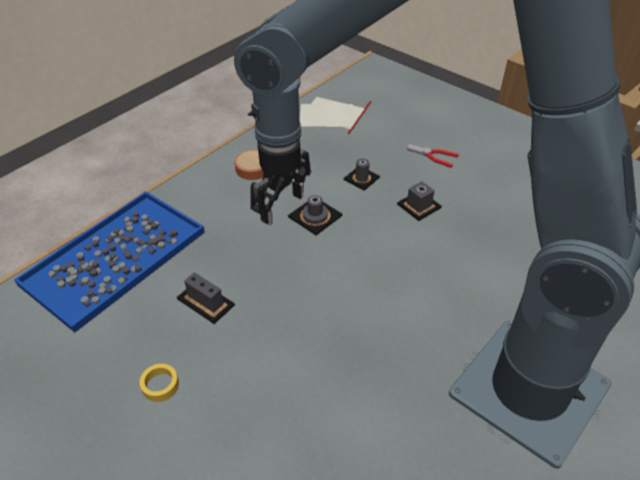

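All four pieces stand in their nests: block (205,292), flanged (315,210), round (362,170), square (420,195). The tape (159,382) and pliers (433,155) have not moved, and the arm is clear.

```bash
python3 -c "
from station import hand_in
print(hand_in())"
```

```text
the job is handed in; nothing more can be done
None
```

All four master pieces stand upright in their matching nests, set down gently with tops at about 54 mm; the tape roll and pliers were left where they lay, and the job was handed in at about 33 s of the 109 s allowed.

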